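# Dip the finishing brush and dab the knot

## Robot

A 6-joint arm with a two-finger parallel gripper is mounted at the origin on the work surface. World frame = base frame: x ahead of the robot, y to its left, z up, the work surface at z = 0. Lengths are in m, angles in rad, forces in N, time in s.
With the tool pointing down it reaches from about 0.25 to 0.775 m from the base axis. Payload 4 kg.
Tool frame: the origin (TCP) lies at the very end of the fingers, on their centre line; the grasp point (between the pads) lies hold_point_z behind it (hold_point_z is the distance from the TCP to the grasp point, in m); z points along the fingers, y is the direction in which the jaws open and shut (so a half turn about z gives the same grasp; the last joint's range is limited). The gripper opens to 94 mm and grips with 3 to 60 N. Pads are 16 mm wide; open, the fingers measure 119 mm over their backs; the gripper's body (75 mm by 177 mm) begins 78 mm behind the grasp point.
Start: joints at [-1.353, 0.087, 1.371, -0, 1.684, -0.103], TCP at [0.173, -0.522, 0.206] pointing down, gripper open.
Joint ranges: [-3.1, 3.1], [-0.76, 2.03], [0.27, 2.55], [-1.08, 4.22], [0.17, 2.65], [-2.57, 2.57]. Speed limits (rad/s): [2.79, 2.79, 3.14, 3.14, 3.14, 3.14].

## Interface

Orientations are given as [roll, pitch, yaw] about the fixed x, y, z axes, in that order (R = Rz(yaw) Ry(pitch) Rx(roll)).
In Python, from bench import * gives the robot as it stands.
- The arm moves only by the tool step_arm, never from a script. Its argument "increments" is text: rows parted by semicolons, each of 6 numbers parted by spaces: the shift along the tool's x, y, z in cm, then the turn, a rotation vector about the tool's x, y, z in rad. A call has 1 to 5 rows; each row shifts and turns the commanded pose from where the row before left it, along the tool's axes as they then stand; what a row does not reach is not made up. A row lasts 1/10 s, in which the tool goes at most 50 mm and 8.59 degrees, less where a joint would pass 70% of its speed; a pose out of reach is approached as far as the arm can. A call is refused whole if a number of a shift passes 5 or a number of a turn 0.15, either way. A call with a gripper value outside its range is refused whole. "claw" is the gripper's target within -1 to 1 (shut at 1, half-way at 0, fully open at -1), set as the call begins (left out, the last holds). The fingers move at their own pace and stop on an object; the grip force is fixed at half the most. Time passes only in rows, so rows that do not move let the fingers close. It gives the time, the measured TCP pose, the force and the opening at its end, in the units of the state.
- get_obs(): the state, without advancing time (a new reading comes with each control period).
- snapshot(name): name is "side" or "top"; returns the picture (420x560x3 uint8, red, green, blue); there is no depth.
- calibration(name): a dict with "camera_matrix" (3x3 intrinsics, pixels), "eye" and "orientation" of the camera in the world. Camera axes: x right, y up, looking along -z (the intrinsics and any distortion apply to the point x, -y, -z); pixel columns grow to the right and rows downward; lengths in m; the calibration is good to about 2 mm. A picture is of the moment at which its call begins. calibration takes no time and is no camera call.
- close_job(): hands the job in, once; it reports no verdict.
The state is a dict: "time": time; "joint_positions": joint angles; "qvel": joint speeds; "joint_torque": joint torques, N m; "tool_pos": TCP position; "ee_rot": TCP orientation; "wrist_force": force on the tool from outside, world axes, zero at the start; "wrist_torque": the same for the moment, N m; "width": finger opening in m.
Only numpy, scipy, OpenCV 4.12 (cv2) and the standard library are available. Lean on these libraries where they do the work, as an engineer would, in place of code of your own. Each camera call takes 0.05 s, during which the arm holds its last target. There are 200 camera calls.

## Task

Take the brush off its wooden rest, dip its tip into the low, wide tin, and then dab the tip gently on the dark round knot in the disc-shaped board. Finally lay the brush gently back across both posts of its rest, bristles at the same end as before, leaving everything else where it stands.

Things in the scene. Friction and masses are not known exactly. Their poses are not given: they have to be found in the camera images.
- brush: Flat brush: pale wooden handle 16 mm wide, 12 thick, steel ferrule, black bristles; 60 g. Origin on the handle's centre line near the centre of mass, midway between the rest's posts (to 8 mm): grip here, across the width. x points to the bristles, z up out of the flat side. Handle x = -103 to 65 mm, ferrule to 90 (23 wide), bristles to 130 (24 wide, 10 thick), springy up and down (0.2 N m/rad).
- brush_tip (a point): The middle of the bristles' end, 130 mm along the brush's x from its origin.
- rest: Wooden rest fixed to the bench: base 150 x 60 x 12 mm, two posts 12 mm thick, 50 wide, at x = -50 and +50 mm (88 mm clear between). In each post a square notch 26 mm wide, open at the top: floor 54 mm, cheeks' tops 70 mm above the bench. Origin under the base's centre; x runs along the lying brush to the bristles, which overhang the +x end.
- rest_seat (a point): Point 60 mm above the rest's origin: where the brush's origin lies when it is on the rest.
- tin: Low, wide open steel tin, loose: outer diameter 92 mm, inner 84 mm, 50 mm high, floor 4 mm thick, about 0.3 kg. Origin under its centre. As the brush lies level in the hand, it must be tilted about 30 to 45 degrees tip down to reach in over the rim.
- tin_mouth (a point): Centre of the low tin's mouth, at rim height, 50 mm above its foot.
- tall_tin: Tall, narrow open steel tin, not to be used: diameter 64 mm, 85 mm high. Origin under its centre. It and the low tin may have changed places.
- board: Round pale wooden board lying loose on the bench: diameter 190 mm, 25 mm thick, about 0.8 kg. Origin under its centre. The board and the brush rest may have changed sides.
- knot (a point): Centre of the dark, round knot (40 mm across, flush) on the board's upper face, 35 mm from the board's centre along the board's x, 25 mm above the bench.
- glue: Small standing glue bottle, diameter 32 mm, 100 mm high; bystander. Origin under its centre.
- sander: Cork sanding block 100 x 60 x 35 mm; bystander. Origin under its centre.

How it is judged:
By the outcome, as a careful person would: the job done as asked, in the order asked, and still so for the second after the job is handed in, with the robot touching nothing.
It also fails if it takes over 72 s, if anything falls off the work surface, if the arm or the gripper's body presses on something with over 40 N, if the wrist force passes 120 N, or if a joint passes its speed limit or range.

## Working session

There is one attempt and no reset: what is moved stays moved. The work goes in short steps, Python scripts to look and compute and a tool call to move; the robot and the scene stay as the last step left them, time stands still between calls to the robot, and variables do not carry over. Pictures are saved under pics/ and viewed, about 8 in all and at most 12, crops included, and the job is handed in when it is done.

Besides the shell and the picture viewer there is one more tool, called after "Request:" by a JSON object that holds its "fn" and its "kwargs". step_arm: Moves the arm, as the interface text tells. Its arguments: {"type":"object","properties":{"increments":{"type":"string"},"claw":{"type":"number"}},"required":["increments"]}

```bash
mkdir -p pics; ls
python3 - <<'E'
from bench import *
import cv2
for n in ("top","side"):
    cv2.imwrite(f"pics/{n}0.png",snapshot(n)[:,:,::-1]); print(n,calibration(n))
print(get_obs())
E
```

```text
pics
top {'camera_matrix': array([[474.16239028,   0.        , 279.09870832],
       [  0.        , 474.16239028, 217.51077407],
       [  0.        ,   0.        ,   1.        ]]), 'eye': array([ 0.40559695, -0.02881516,  1.29207414]), 'orientation': array([ 0.10100106, -0.00221484, -1.5896847 ])}
side {'camera_matrix': array([[485.33524053,   0.        , 281.30739419],
       [  0.        , 485.33524053, 207.76875673],
       [  0.        ,   0.        ,   1.        ]]), 'eye': array([0.0760315 , 0.56033207, 0.90846711]), 'orientation': array([ 0.72232487,  0.00863051, -2.45033902])}
{'time': 0.1, 'joint_positions': array([-1.35309523e+00,  8.79005499e-02,  1.37208986e+00,  2.65919244e-05,
        1.68361679e+00, -1.03139241e-01]), 'qvel': array([-8.59322340e-05, -5.59990464e-04, -4.11693520e-03, -1.15991191e-03,
        6.27497680e-04,  3.34404537e-04]), 'joint_torque': array([ 1.32993726e-03, -3.41252124e+01, -3.03302085e+01,  7.18546193e-02,
        3.04128451e-02, -9.17011243e-05]), 'tool_pos': array([ 0.17332656, -0.52145242,  0.20441733]), 'ee_rot': array([-3.13959153e+00, -2.33699038e-04,  3.20843074e-01]), 'wrist_force': array([ 0.09401788, -0.21650498,  0.63873591]), 'wrist_torque': array([0.00445031, 0.0314685 , 0.04686135]), 'width': 0.09363101084654767}
```

View pics/top0.png

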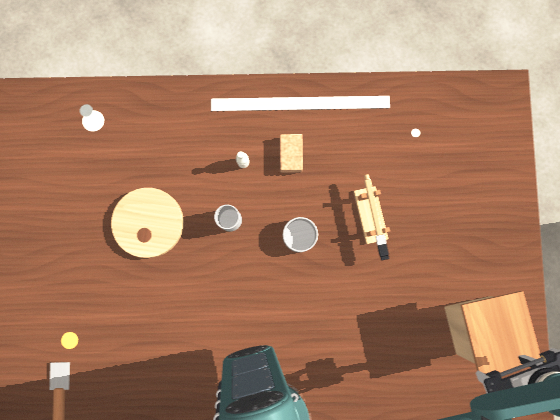

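View pics/side0.png

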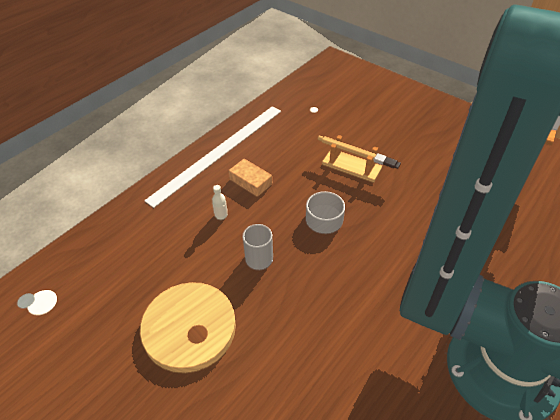

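The top view shows the board at (147,222) with its knot at (144,235), the tall tin at (228,217) and the low tin at (300,234). The brush lies on the rest from (368,176) to the bristle end at (386,259). The side view shows the same layout, with the bristle end near (399,164).

```bash
cat > h.py <<'E'
from bench import *
import cv2, numpy as np
from scipy.spatial.transform import Rotation as Rn
def cam(n):
    c=calibration(n); return c["camera_matrix"],np.array(c["eye"]),Rn.from_euler("xyz",c["orientation"]).as_matrix()
def ray(n,p):
    K,e,R=cam(n); d=np.linalg.solve(K,[p[0],p[1],1.]); return e,R@(d*[1,-1,-1])
def plane(n,p,z):
    e,d=ray(n,p); return e+d*(z-e[2])/d[2]
def proj(n,P):
    K,e,R=cam(n); q=(R.T@(np.array(P)-e))*[1,-1,-1]; q=K@q; return q[:2]/q[2]
def tri(a,b):
    e1,d1=ray("top",a); e2,d2=ray("side",b)
    s,t=np.linalg.lstsq(np.c_[d1,-d2],e2-e1,rcond=None)[0]
    A,B=e1+s*d1,e2+t*d2; return (A+B)/2,np.linalg.norm(A-B)*1000
def blob(m,box):
    x0,y0,x1,y1=box; z=np.zeros_like(m,np.uint8); z[y0:y1,x0:x1]=m[y0:y1,x0:x1]
    c=max(cv2.findContours(z,cv2.RETR_EXTERNAL,cv2.CHAIN_APPROX_NONE)[0],key=cv2.contourArea); return c
E
python3 - <<'E'
from h import *
t=cv2.imread("pics/top0.png"); s=cv2.imread("pics/side0.png")
def hsv(i): return cv2.split(cv2.cvtColor(i,cv2.COLOR_BGR2HSV))
H,S,V=hsv(t); H2,S2,V2=hsv(s)
np.set_printoptions(precision=4,suppress=True)
# board: pale = bright & H 15-30
bt=blob((V>150)&(S>60)&(H>12),(90,170,200,275)); bs=blob((V2>130)&(S2>60)&(H2>12),(120,270,250,380))
et,es=cv2.fitEllipse(bt),cv2.fitEllipse(bs); print("board",et,es,plane("top",et[0],.025))
kt=blob(V<130,(132,224,157,246)); ks=blob(V2<130,(180,318,215,350))
kt,ks=cv2.fitEllipse(kt),cv2.fitEllipse(ks); print("knot",kt,ks,plane("top",kt[0],.025),plane("side",ks[0],.025),tri(kt[0],ks[0]))
# tins: gray
ct=blob(S<70,(275,205,325,260)); cs=blob(S2<70,(298,185,352,238))
(x,y),r=cv2.minEnclosingCircle(ct); print("tin",x,y,r,plane("top",(x,y),.05),plane("side",(x,y),.05),cv2.boundingRect(cs),cv2.fitEllipse(ct))
p=plane("top",(x,y),.05); print(proj("side",p), [proj("side",p+.046*np.array([np.cos(a),np.sin(a),0])).round() for a in np.arange(0,6.28,.785)])
a=cv2.resize(t[160:280,320:420],None,fx=5,fy=5,interpolation=2)[:, :400]
a=cv2.resize(t[168:268,330:410],None,fx=5,fy=5,interpolation=2)
b=cv2.resize(s[125:225,305:405],None,fx=4,fy=4,interpolation=2)
o=np.zeros((500,800,3),np.uint8); o[:,:400]=a; o[:400,400:]=b
cv2.imwrite("pics/crop1.png",o)
E
```

```text
board ((146.8970947265625, 221.6807861328125), (67.96284484863281, 72.3726806640625), 86.74729919433594) ((187.69703674316406, 326.8263244628906), (86.96227264404297, 97.40372467041016), 61.89265060424805) [0.5293 0.3207 0.025 ]Traceback (most recent call last):
  File "<stdin>", line 9, in <module>
  File "h.py", line 18, in blob
    c=max(cv2.findContours(z,cv2.RETR_EXTERNAL,cv2.CHAIN_APPROX_NONE)[0],key=cv2.contourArea); return c
ValueError: max() iterable argument is empty
```

Run:
```python
from h import *
t=cv2.imread("pics/top0.png"); s=cv2.imread("pics/side0.png")
def hsv(i): return cv2.split(cv2.cvtColor(i,cv2.COLOR_BGR2HSV))
H,S,V=hsv(t); H2,S2,V2=hsv(s)
np.set_printoptions(precision=4,suppress=True)
print(V[225:247:3,132:157:2]); 
kt=blob(V<190,(132,224,157,246)); ks=blob(V2<160,(180,318,215,350))
kt,ks=cv2.fitEllipse(kt),cv2.fitEllipse(ks); print("knot",kt,ks,plane("top",kt[0],.025),plane("side",ks[0],.025),tri(kt[0],ks[0]))
ct=blob(S<70,(275,205,325,260)); cs=blob(S2<70,(298,185,352,238))
(x,y),r=cv2.minEnclosingCircle(ct); print("tin",x,y,r,plane("top",(x,y),.05),cv2.boundingRect(cs),cv2.fitEllipse(ct))
p=plane("top",(x,y),.05); q=np.array([proj("side",p+.046*np.array([np.cos(a),np.sin(a),0])) for a in np.arange(0,6.28,.2)]);print(q.min(0),q.max(0))
a=cv2.resize(t[168:268,330:410],None,fx=5,fy=5,interpolation=2)
b=cv2.resize(s[125:225,305:405],None,fx=4,fy=4,interpolation=2)
o=np.zeros((500,800,3),np.uint8); o[:,:400]=a; o[:400,400:]=b
cv2.imwrite("pics/crop1.png",o)
```

```text
[[254 254 254 254 255 255 255 255 255 255 255 255 255]
 [254 254 254 254 253 172 175 185 254 255 254 254 254]
 [254 254 254 193 166 170 174 166 182 207 254 254 254]
 [255 255 251 163 162 167 172 174 181 180 254 254 254]
 [254 254 252 162 164 175 169 174 182 196 255 254 254]
 [255 255 255 253 165 172 164 177 214 254 254 254 255]
 [254 254 254 254 255 255 255 255 255 255 255 255 255]
 [255 255 255 255 255 255 255 255 254 254 254 254 254]]
knot ((143.78628540039062, 234.5998077392578), (12.142073631286621, 13.401928901672363), 11.810544967651367) ((196.93833923339844, 333.965576171875), (16.183753967285156, 18.761320114135742), 67.90940856933594) [0.4948 0.3286 0.025 ] [0.4955 0.327  0.025 ] (array([0.4944, 0.3278, 0.0277]), np.float64(0.353144601017492))
tin 299.99310302734375 234.25172424316406 18.00875473022461 [ 0.4862 -0.0879  0.05  ] (306, 191, 39, 43) ((299.8135986328125, 234.16009521484375), (34.07925033569336, 35.07830810546875), 70.10384368896484)
[306.1408 191.9125] [345.1312 221.0412]
```

View pics/crop1.png

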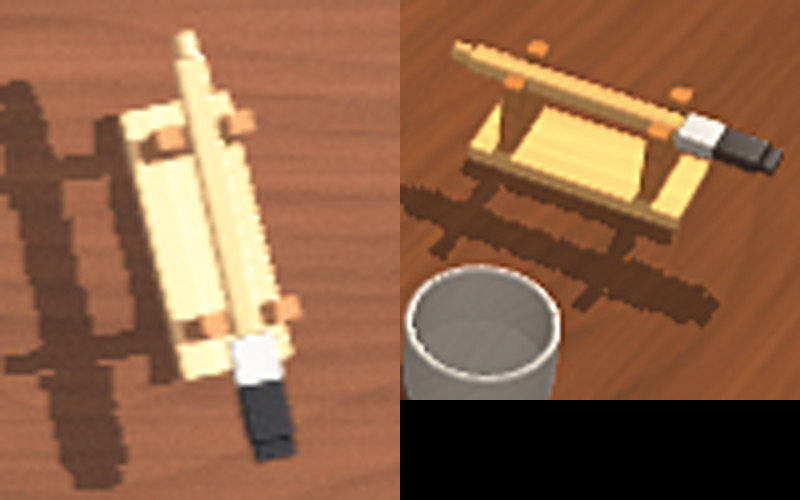

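The enlarged crops show the rest with its brush. The cheek tops are at top-crop (170,140), (238,122), (210,322), (286,307), and at side-crop (514,82), (538,48), (658,131), (681,94). The ferrule back, bristle end and tail are clear in both views.

Run:
```python
from h import *
np.set_printoptions(precision=4,suppress=True)
T=lambda u,v:(330+u/5-.4,168+v/5-.4)
S=lambda u,v:(305+(u-400)/4-.4,125+v/4-.4)
k={"ferr":((256,340),(693,133)),"tip":((274,452),(775,157)),"tail":((187,35),(460,48)),
"c1":((170,140),(514,82)),"c2":((238,122),(538,48)),"c3":((210,322),(658,131)),"c4":((286,307),(681,94))}
P={}
for n,(a,b) in k.items():
    P[n],e=tri(T(*a),S(*b)); print(n,P[n],e)
c=sum(P[f"c{i}"] for i in (1,2,3,4))/4; d=P["c3"]+P["c4"]-P["c1"]-P["c2"]
print("rest",c,np.degrees(np.arctan2(d[1],d[0])))
for n,z in (("ferr",.066),("tip",.065),("tail",.066)): print(n,plane("top",T(*k[n][0]),z),plane("side",S(*k[n][1]),z))
a,b=[plane("top",T(*k[n][0]),.065) for n in("tail","tip")]
d=(b-a); print(np.linalg.norm(d),np.degrees(np.arctan2(d[1],d[0])),b-.13*d/np.linalg.norm(d),a+.103*d/np.linalg.norm(d))
for n in("c1","c2","c3","c4"):print(n,plane("top",T(*k[n][0]),.07))
```

```text
ferr [ 0.4771 -0.2985  0.0588] 2.5257472173982736
tip [ 0.4198 -0.3027  0.0687] 0.13243250069977913
tail [ 0.6387 -0.2674  0.0636] 0.9745510971381689
c1 [ 0.5833 -0.2536  0.0734] 2.8164800791916003
c2 [ 0.5911 -0.2897  0.0741] 0.765990582655696
c3 [ 0.4869 -0.2713  0.0741] 0.2338833978218084
c4 [ 0.4943 -0.3107  0.0737] 0.6006347085662391
rest [ 0.5389 -0.2813  0.0738] -168.64475308471634
ferr [ 0.4778 -0.2964  0.066 ] [ 0.4726 -0.2919  0.066 ]
tip [ 0.4198 -0.3035  0.065 ] [ 0.4214 -0.3064  0.065 ]
tail [ 0.6386 -0.2666  0.066 ] [ 0.6366 -0.2652  0.066 ]
0.22205219837708903 -170.48651050327686 [ 0.548  -0.2821  0.065 ] [ 0.5372 -0.2839  0.065 ]
c1 [ 0.5826 -0.2549  0.07  ]
c2 [ 0.5914 -0.2907  0.07  ]
c3 [ 0.4873 -0.2721  0.07  ]
c4 [ 0.4943 -0.3117  0.07  ]
```

```bash
cat >> h.py <<'E'
np.set_printoptions(precision=3,suppress=True)
try: HZ=hold_point_z
except NameError: HZ=None
def tool(tilt,yaw=0.183):
    "tool x along the brush's -x; tilt>0 = bristles down (rad)"
    return Rn.from_euler("z",yaw)*Rn.from_euler("x",np.pi)*Rn.from_euler("y",tilt)
def go(pos,tilt,yaw=0.183,P=None,R=None):
    "rows (mean shift in current tool axes and rotvec) from the measured pose; pos = grasp point"
    o=get_obs(); P=o["tool_pos"] if P is None else P; R=Rn.from_euler("xyz",o["ee_rot"]) if R is None else R
    T=tool(tilt,yaw); tcp=np.array(pos)+T.apply([0,0,HZ])
    w=(R.inv()*T).as_rotvec(); d=tcp-P
    print("t",o["time"],"tcp",P,"->",tcp,"shift cm, tool axes now",R.inv().apply(d)*100,"after turn",T.inv().apply(d)*100,"rot",w, "F",o["wrist_force"],"w",o["width"])
E
python3 - <<'E'
from h import *
import bench
print([n for n in dir(bench) if not n.startswith("__")],HZ)
HZ=HZ or .015
import h; h.HZ=HZ
print((tool(.6)).apply([-1,0,0]))
go([.540,-.283,.16],0)
E
```

```text
['IKError', 'calibration', 'close_job', 'get_obs', 'hold_point_z', 'snapshot'] 0.0188
[-0.812 -0.15  -0.565]
t 0.1 tcp [ 0.173 -0.521  0.204] -> [ 0.54  -0.283  0.141] shift cm, tool axes now [ 42.315 -11.052   6.354] after turn [ 40.394 -16.774   6.322] rot [-0.002 -0.     0.138] F [ 0.094 -0.217  0.639] w 0.09363101084654767
```

Request:
{"fn": "step_arm", "kwargs": {"increments": "0 0 0 0 0 0.138; 4 -1.7 0 0 0 0; 4 -1.7 0 0 0 0; 4 -1.7 0 0 0 0; 4 -1.7 0 0 0 0", "claw": -1}}

```text
time: 0.6
tool_pos: [0.3193, -0.4248, 0.2049]
ee_rot: [-3.141, 0.0, 0.182]
wrist_force: [0.5, -1.6, -0.2]
width: 0.0941
```

Request:
{"fn": "step_arm", "kwargs": {"increments": "4 -1.7 0 0 0 0; 4 -1.7 0 0 0 0; 4 -1.7 0 0 0 0; 4 -1.7 0 0 0 0; 4 -1.7 0 0 0 0"}}

```text
time: 1.1
tool_pos: [0.5007, -0.3047, 0.2049]
ee_rot: [-3.141, 0.001, 0.183]
wrist_force: [0.5, -0.9, 0.2]
width: 0.0937
```

Request:
{"fn": "step_arm", "kwargs": {"increments": "4 -1.7 1 0 0 0; 0 0 2 0 0 0; 0 0 2 0 0 0; 0 0 0 0 0 0; 0 0 0 0 0 0"}}

```text
time: 1.6
tool_pos: [0.5355, -0.2819, 0.1549]
ee_rot: [-3.141, 0.001, 0.183]
wrist_force: [0.3, -1.0, -0.3]
width: 0.0938
```

Run:
```python
from h import *
go([.540,-.283,.060],0)
a,b=snapshot("top"),snapshot("side")
o=np.hstack([cv2.resize(a[140:280,320:440],None,fx=3.3,fy=3.3,interpolation=2),cv2.resize(b[60:200,290:410],None,fx=3.3,fy=3.3,interpolation=2)])
cv2.imwrite("pics/ab1.png",o[:,:,::-1])
```

```text
t 1.6 tcp [ 0.535 -0.282  0.155] -> [ 0.54  -0.283  0.041] shift cm, tool axes now [ 0.441  0.198 11.373] after turn [ 0.426  0.187 11.373] rot [-0.001  0.001 -0.   ] F [ 0.28  -1.023 -0.305] w 0.09384566997018112
```

View pics/ab1.png

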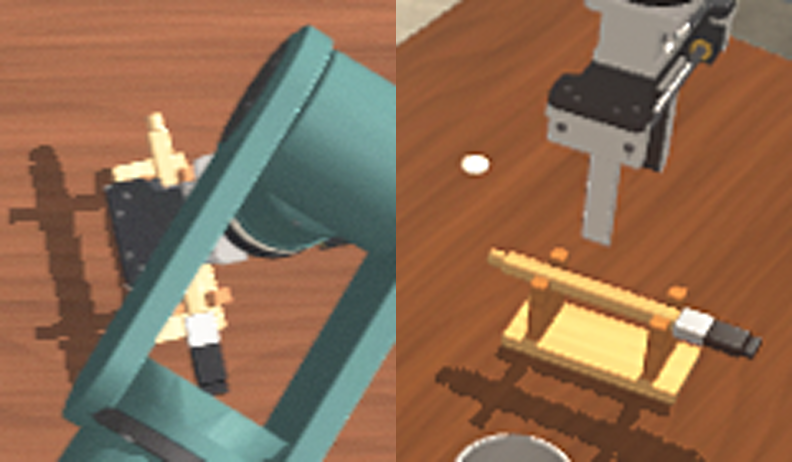

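The gripper hovers open over the middle of the handle, square to it. The forearm hides much of the top view, but the bristles (208,370) and tail (155,120) are where they were. I'll go down.

Request:
{"fn": "step_arm", "kwargs": {"increments": "0.4 0.2 2 0 0 0; 0 0 3 0 0 0; 0 0 3 0 0 0; 0 0 2.2 0 0 0; 0 0 1.2 0 0 0"}}

```text
time: 2.2
tool_pos: [0.5395, -0.2834, 0.0405]
ee_rot: [-3.141, 0.001, 0.182]
wrist_force: [-0.5, 0.7, 0.4]
width: 0.0937
```

Request:
{"fn": "step_arm", "kwargs": {"increments": "0 0 0 0 0 0; 0 0 0 0 0 0; 0 0 0 0 0 0; 0 0 0 0 0 0; 0 0 0 0 0 0", "claw": 1}}

```text
time: 2.7
tool_pos: [0.5407, -0.2837, 0.0427]
ee_rot: [3.14, -0.001, 0.183]
wrist_force: [-0.3, -0.2, 0.9]
width: 0.0571
```

Request:
{"fn": "step_arm", "kwargs": {"increments": "0 0 0 0 0 0; 0 0 0 0 0 0; 0 0 0 0 0 0; 0 0 0 0 0 0; 0 0 0 0 0 0"}}

```text
time: 3.2
tool_pos: [0.5401, -0.2833, 0.0414]
ee_rot: [3.142, 0.0, 0.183]
wrist_force: [0.2, -0.2, 0.2]
width: 0.0172
```

Request:
{"fn": "step_arm", "kwargs": {"increments": "0 0 0 0 0 0; 0 0 0 0 0 0; 0 0 0 0 0 0; 0 0 -0.5 0 0 0; 0 0 -1 0 0 0"}}

```text
time: 3.7
tool_pos: [0.5395, -0.2829, 0.0559]
ee_rot: [-3.14, 0.002, 0.183]
wrist_force: [0.2, 0.2, -0.6]
width: 0.0155
```

Request:
{"fn": "step_arm", "kwargs": {"increments": "0 0 -2 0 0 0; 0 0 -2.5 0 0 0; 0 0 -2.5 0 0 0; 0 0 -2.5 0 0 0; 0 0 0 0 0 0"}}

```text
time: 4.2
tool_pos: [0.5425, -0.2848, 0.1575]
ee_rot: [3.134, -0.008, 0.183]
wrist_force: [-0.3, -0.1, 0.0]
width: 0.0157
```

Request:
{"fn": "step_arm", "kwargs": {"increments": "0 0 0 0 0 0; 0 0 0 0 0 0"}}

```text
time: 4.4
tool_pos: [0.5394, -0.2828, 0.1497]
ee_rot: [-3.14, 0.002, 0.183]
wrist_force: [0.1, -0.7, -0.2]
width: 0.0159
```

Run:
```python
from h import *
o=get_obs(); P=o["tool_pos"]; R=Rn.from_euler("xyz",o["ee_rot"])
a,b=snapshot("top"),snapshot("side")
for n,dx in (("tip",-.13),("ferr",-.065),("tail",.103)):
    Q=P+R.apply([dx,0,-HZ]); print(n,Q,proj("top",Q),proj("side",Q))
cv2.imwrite("pics/t2.png",a[:,:,::-1]);cv2.imwrite("pics/s2.png",b[:,:,::-1])
o=np.hstack([cv2.resize(a[150:290,320:440],None,fx=3.3,fy=3.3,interpolation=2),cv2.resize(b[60:200,300:420],None,fx=3.3,fy=3.3,interpolation=2)])
cv2.imwrite("pics/ab2.png",o[:,:,::-1])
go([.60,-.10,.20],0.7)
```

```text
tip [ 0.412 -0.306  0.169] [395.597 260.781] [409.664 133.334]
ferr [ 0.476 -0.295  0.169] [389.437 233.85 ] [383.484 124.928]
tail [ 0.641 -0.264  0.168] [373.843 165.671] [320.097 104.575]
t 4.5 tcp [ 0.539 -0.283  0.149] -> [ 0.612 -0.098  0.186] shift cm, tool axes now [ 10.495 -16.875  -3.616] after turn [ 10.375 -16.864   3.993] rot [-0.002  0.703 -0.001] F [ 0.086 -0.087 -0.179] w 0.015632456574225705
```

View pics/ab2.png

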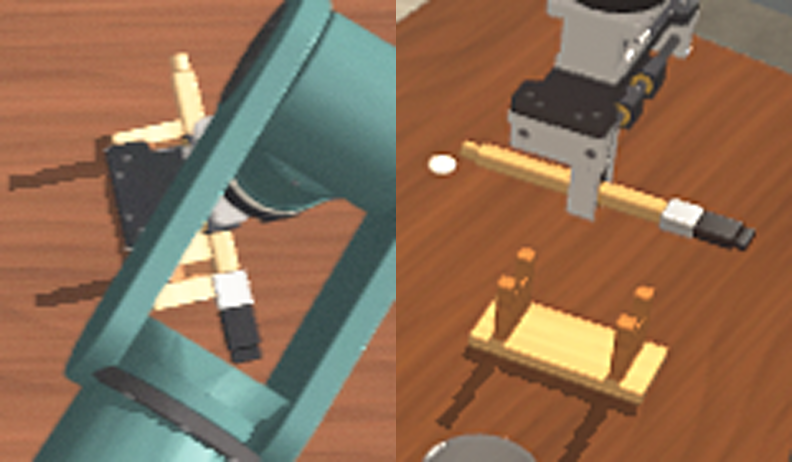

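The brush is lifted level. Its tip shows at top (394,258) and side (407,132), within 2–3 px of the prediction, so the grip is about 3 mm off centre at most. The rest is empty and has not moved.

Request:
{"fn": "step_arm", "kwargs": {"increments": "1.3 -4 -1 0 0 0; 1.3 -4 -1 0 0 0; 1.3 -4 -1.1 0 0 0; 1.4 -4 0 0 0 0; 1.4 -4 0 0 0.1 0"}}

```text
time: 5.0
tool_pos: [0.5712, -0.0721, 0.1806]
ee_rot: [-3.14, -0.1, 0.184]
wrist_force: [0.9, 0.8, -1.5]
width: 0.0157
```

Request:
{"fn": "step_arm", "kwargs": {"increments": "0 0 0 0 0.12 0; 0 0 0 0 0.12 0; 0 0 0 0 0.12 0; 0 0 0 0 0.12 0; 0 0 0 0 0.12 0"}}

```text
time: 5.5
tool_pos: [0.5691, -0.0742, 0.1819]
ee_rot: [3.141, -0.704, 0.183]
wrist_force: [1.4, 1.0, -0.0]
width: 0.0158
```

Request:
{"fn": "step_arm", "kwargs": {"increments": "0 0 0 0 0 0; 0 0 0 0 0 0; 0 0 0 0 0 0"}}

```text
time: 5.8
tool_pos: [0.5712, -0.075, 0.1846]
ee_rot: [3.139, -0.701, 0.185]
wrist_force: [0.7, -0.5, -0.5]
width: 0.0158
```

Run:
```python
from h import *
go([.5715,-.072,.16],0.7)
o=get_obs(); P=o["tool_pos"]; R=Rn.from_euler("xyz",o["ee_rot"]); print(o["ee_rot"],o["joint_positions"])
a,b=snapshot("top"),snapshot("side")
Q=P+R.apply([-.127,0,-HZ]); print(Q,proj("top",Q),proj("side",Q))
o=np.hstack([cv2.resize(a[150:290,240:360],None,fx=3.3,fy=3.3,interpolation=2),cv2.resize(b[100:240,270:390],None,fx=3.3,fy=3.3,interpolation=2)])
cv2.imwrite("pics/ab3.png",o[:,:,::-1])
```

```text
t 5.8 tcp [ 0.571 -0.075  0.185] -> [ 0.583 -0.07   0.146] shift cm, tool axes now [-1.525 -0.296  3.809] after turn [-1.521 -0.289  3.811] rot [ 0.001 -0.001  0.001] F [ 0.698 -0.545 -0.479] w 0.01578359840494243
[ 3.139 -0.701  0.185] [-0.475 -0.294  1.923  0.493  0.982  0.747]
[ 0.464 -0.095  0.117] [304.298 241.414] [337.286 189.175]
```

View pics/ab3.png

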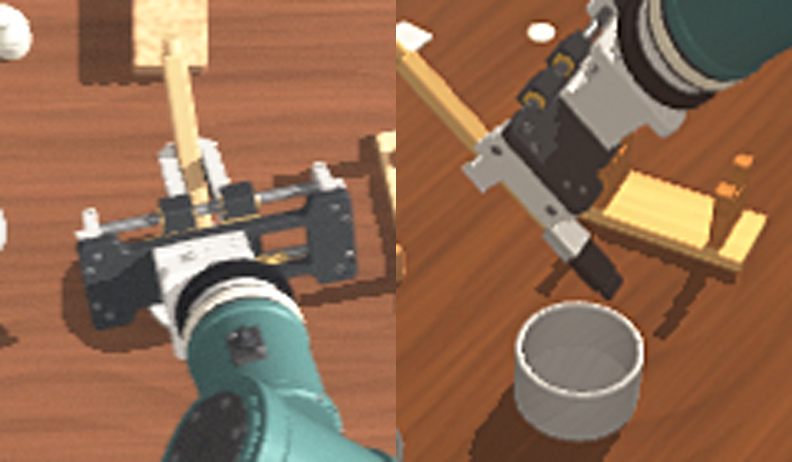

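The brush is tilted above the tin. The tip shows at side (333,187), about 3–4 px short of the prediction, so I take the reach as about 122 mm. The rim at side (308–345, 192–221) is clear below.

Request:
{"fn": "step_arm", "kwargs": {"increments": "0.7 -0.25 0.55 0 0 0; -1 0 1.2 0 0 0; -1 0 1.2 0 0 0; -1 0 1.2 0 0 0; 0 0 0 0 0 0"}}

```text
time: 6.4
tool_pos: [0.5777, -0.0692, 0.1332]
ee_rot: [-3.138, -0.696, 0.182]
wrist_force: [-0.2, -0.7, -1.2]
width: 0.0157
```

Request:
{"fn": "step_arm", "kwargs": {"increments": "-1 0 1.2 0 0 0; -1 0 1.2 0 0 0; -0.8 0 0.9 0 0 0; -0.7 0 0.8 0 0 0; 0 0 0 0 0 0"}}

```text
time: 6.9
tool_pos: [0.5772, -0.0699, 0.0802]
ee_rot: [-3.139, -0.697, 0.182]
wrist_force: [0.5, -0.4, -0.6]
width: 0.0157
```

Request:
{"fn": "step_arm", "kwargs": {"increments": "0 0 0 0 0 0; 0 0 0 0 0 0; 0 0 0 0 0 0"}}

```text
time: 7.2
tool_pos: [0.5785, -0.0707, 0.0832]
ee_rot: [3.14, -0.702, 0.184]
wrist_force: [0.1, -0.1, -0.7]
width: 0.0157
```

Run:
```python
from h import *
o=get_obs(); P=o["tool_pos"]; R=Rn.from_euler("xyz",o["ee_rot"]); print(P,o["wrist_force"])
a,b=snapshot("top"),snapshot("side")
for r in (.122,.127):
    Q=P+R.apply([-r,0,-HZ]); print(Q,proj("side",Q))
o=cv2.resize(b[130:250,265:385],None,fx=4,fy=4,interpolation=2)
cv2.imwrite("pics/ab4.png",o[:,:,::-1])
```

```text
[ 0.578 -0.071  0.083] [ 0.094 -0.091 -0.69 ]
[ 0.475 -0.09   0.019] [329.131 216.471]
[ 0.471 -0.091  0.016] [330.483 217.921]
```

View pics/ab4.png

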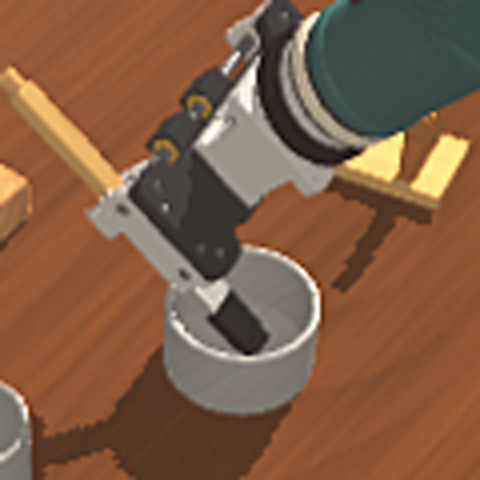

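The tip is inside the tin at side (329,216), which matches the prediction for a tip height of 19 mm. The tin has not moved (left edge still at 306). I'll hold briefly, lift out and carry the brush to the board.

Request:
{"fn": "step_arm", "kwargs": {"increments": "0 0 0 0 0 0; 0 0 0 0 0 0; 0.7 0 -0.8 0 0 0; 1.3 0 -1.5 0 0 0; 1.7 0 -2 0 0 0"}}

```text
time: 7.8
tool_pos: [0.5777, -0.07, 0.1384]
ee_rot: [-3.14, -0.698, 0.181]
wrist_force: [0.0, 0.1, -1.0]
width: 0.0155
```

Request:
{"fn": "step_arm", "kwargs": {"increments": "1.7 0 -2 0 0 0; 1.7 0 -2.1 0 0 0; 0 0 0 0 0 0; 0.73 -4.07 0.62 0 0 0; 0.73 -4.07 0.62 0 0 0"}}

```text
time: 8.3
tool_pos: [0.5817, 0.0124, 0.1908]
ee_rot: [-3.141, -0.699, 0.178]
wrist_force: [0.1, 0.7, -1.6]
width: 0.0158
```

Request:
{"fn": "step_arm", "kwargs": {"increments": "0.73 -4.07 0.62 0 0 0; 0.73 -4.07 0.62 0 0 0; 0.73 -4.07 0.62 0 0 0; 0.73 -4.07 0.62 0 0 0; 0.73 -4.07 0.62 0 0 0"}}

```text
time: 8.8
tool_pos: [0.5911, 0.2237, 0.1899]
ee_rot: [3.141, -0.698, 0.184]
wrist_force: [-0.3, -0.2, -0.5]
width: 0.0161
```

Request:
{"fn": "step_arm", "kwargs": {"increments": "0.73 -4.07 0.62 0 0 0; 0.73 -4.07 0.62 0 0 0; 0.73 -4.07 0.62 0 0 0; 0 0 0 0 0 0; 0 0 0 0 0 0"}}

```text
time: 9.3
tool_pos: [0.5972, 0.3479, 0.1891]
ee_rot: [3.139, -0.696, 0.186]
wrist_force: [-0.0, 0.5, -0.1]
width: 0.0153
```

Run:
```python
from h import *
o=get_obs(); P=o["tool_pos"]; R=Rn.from_euler("xyz",o["ee_rot"]); print(P,o["ee_rot"],o["wrist_force"],o["joint_positions"],o["width"])
Q=P+R.apply([-.122,0,-HZ]); print("tip",Q); d=np.array([.495,.328,.06])-Q
print(R.inv().apply(d)*100, R.inv().apply([0,0,-1]))
```

```text
[0.597 0.348 0.189] [ 3.139 -0.696  0.186] [-0.021  0.512 -0.084] [ 0.568 -0.016  1.673 -0.326  0.852  2.088] 0.015278156391460261
tip [0.493 0.328 0.125]
[-4.065  0.053  5.105] [-0.641 -0.002  0.767]
```

Request:
{"fn": "step_arm", "kwargs": {"increments": "-1.4 0 1.8 0 0 0; -1.4 0 1.8 0 0 0; -1.3 0 1.5 0 0 0; 0 0 0 0 0 0; 0 0 0 0 0 0"}}

```text
time: 9.8
tool_pos: [0.5998, 0.346, 0.1257]
ee_rot: [3.141, -0.699, 0.182]
wrist_force: [-0.3, -0.6, -0.2]
width: 0.0156
```

Run:
```python
from h import *
o=get_obs(); P=o["tool_pos"]; R=Rn.from_euler("xyz",o["ee_rot"]); print(P,o["wrist_force"])
a,b=snapshot("top"),snapshot("side")
Q=P+R.apply([-.122,0,-HZ]); print("tip",Q,proj("side",Q),proj("side",[.495,.328,.025]),R.inv().apply([0,0,-1]),R.inv().apply([.495-Q[0],.328-Q[1],0])*100)
cv2.imwrite("pics/ab5.png",cv2.resize(b[250:400,120:270],None,fx=3.5,fy=3.5,interpolation=2)[:,:,::-1])
```

```text
[0.6   0.346 0.126] [-0.342 -0.582 -0.205]
tip [0.496 0.327 0.062] [194.139 324.904] [196.755 334.495] [-0.644 -0.001  0.765] [-0.063 -0.127 -0.053]
```

View pics/ab5.png

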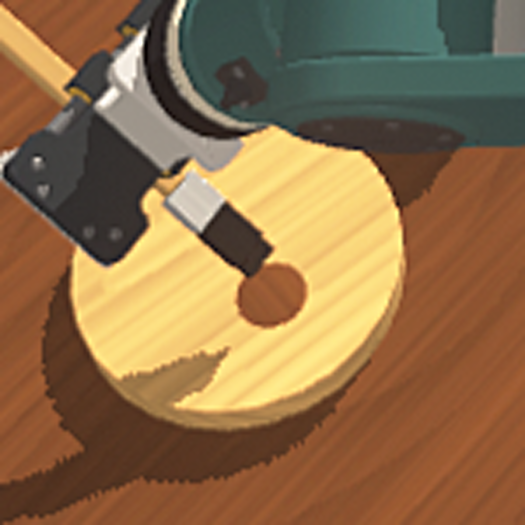

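The tip is at side (194,325), as predicted. The knot is at (197,334), straight below it. I'll lower slowly.

Request:
{"fn": "step_arm", "kwargs": {"increments": "-0.7 -0.1 0.8 0 0 0; -0.7 0 0.8 0 0 0; -0.45 0 0.55 0 0 0; -0.2 0 0.25 0 0 0; 0 0 0 0 0 0"}}

```text
time: 10.4
tool_pos: [0.5988, 0.3482, 0.0931]
ee_rot: [3.14, -0.698, 0.184]
wrist_force: [0.4, -0.3, -0.6]
width: 0.0155
```

Request:
{"fn": "step_arm", "kwargs": {"increments": "-0.1 0 0.12 0 0 0; -0.1 0 0.12 0 0 0; -0.1 0 0.12 0 0 0; 0 0 0 0 0 0; 0 0 0 0 0 0"}}

```text
time: 10.9
tool_pos: [0.5997, 0.3487, 0.0906]
ee_rot: [-3.141, -0.701, 0.183]
wrist_force: [1.3, 0.0, 0.8]
width: 0.0157
```

Run:
```python
from h import *
o=get_obs(); P=o["tool_pos"]; R=Rn.from_euler("xyz",o["ee_rot"]); print(P,o["wrist_force"],o["wrist_torque"])
a,b=snapshot("top"),snapshot("side")
Q=P+R.apply([-.122,0,-HZ]); print("tip",Q,proj("side",Q))
cv2.imwrite("pics/ab6.png",cv2.resize(b[280:380,145:245],None,fx=5,fy=5,interpolation=2)[:,:,::-1])
```

```text
[0.6   0.349 0.091] [1.287 0.047 0.836] [-0.009  0.111  0.009]
tip [0.496 0.33  0.026] [195.692 334.42 ]
```

View pics/ab6.png

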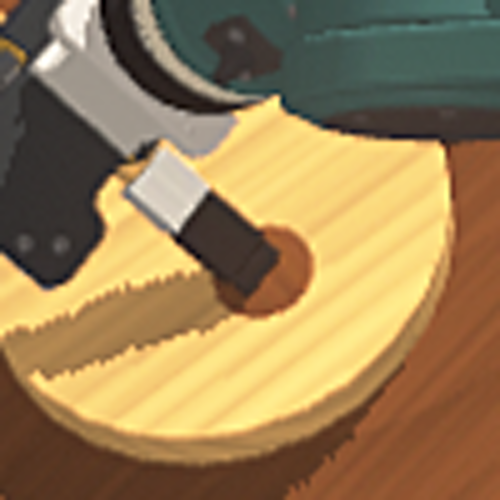

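The bristle end sits on the knot at side (197,334), with its shadow meeting it. The wrist torque of about 0.11 N m and the upward force suggest light contact. I'll press 1 mm more, then check.

Request:
{"fn": "step_arm", "kwargs": {"increments": "-0.07 0 0.08 0 0 0; 0 0 0 0 0 0; 0 0 0 0 0 0; 0 0 0 0 0 0; 0 0 0 0 0 0"}}

```text
time: 11.5
tool_pos: [0.5994, 0.3485, 0.089]
ee_rot: [3.142, -0.7, 0.183]
wrist_force: [1.2, 0.5, 0.8]
width: 0.0156
```

Run:
```python
from h import *
for i in range(5):
    o=get_obs(); P=o["tool_pos"]; R=Rn.from_euler("xyz",o["ee_rot"]); print(P,P+R.apply([-.122,0,-HZ]),o["wrist_force"],o["wrist_torque"]); snapshot("side")
```

```text
[0.599 0.349 0.089] [0.496 0.329 0.025] [1.206 0.545 0.761] [0.033 0.002 0.025]
[0.599 0.349 0.089] [0.496 0.329 0.025] [ 0.75  -0.293  0.563] [0.011 0.077 0.002]
[0.599 0.349 0.089] [0.496 0.329 0.025] [1.039 0.619 0.656] [ 0.014  0.089 -0.007]
[0.599 0.348 0.089] [0.496 0.329 0.025] [1.215 0.305 0.772] [-0.021  0.083 -0.026]
[0.599 0.348 0.089] [0.496 0.329 0.025] [ 0.86  -0.214  1.394] [0.018 0.054 0.036]
```

Request:
{"fn": "step_arm", "kwargs": {"increments": "0.3 0 -0.4 0 0 0; 0.7 0 -0.8 0 0 0; 1.3 0 -1.5 0 0 0; 1.7 0 -2 0 0 0; 1.7 0 -2 0 0 0"}}

```text
time: 12.25
tool_pos: [0.5991, 0.3483, 0.1774]
ee_rot: [3.141, -0.698, 0.183]
wrist_force: [-0.6, 0.8, -0.4]
width: 0.0159
```

Request:
{"fn": "step_arm", "kwargs": {"increments": "1.7 0 -2 0 0 0; 0 0 0 0 0 0; 0 0 0 0 0 0; 0 0 0 0 0 0"}}

```text
time: 12.65
tool_pos: [0.5987, 0.3479, 0.2]
ee_rot: [3.14, -0.696, 0.184]
wrist_force: [-0.3, -0.4, -1.2]
width: 0.0157
```

Run:
```python
from h import *
for i in range(4):
    o=get_obs(); P=o["tool_pos"]; R=Rn.from_euler("xyz",o["ee_rot"]); print(P,P+R.apply([-.122,0,-HZ]),o["wrist_force"],o["wrist_torque"]); b=snapshot("side")
Q=P+R.apply([-.122,0,-HZ]); print("tip",proj("side",Q)); cv2.imwrite("pics/s7.png",b[:,:,::-1])
for r in (0,.03,.065,.09): print(r,proj("side",P+R.apply([-r,0,-HZ])))
H,S,V=cv2.split(cv2.cvtColor(b,cv2.COLOR_RGB2HSV))
u,v=proj("side",Q).astype(int); ys,xs=np.nonzero((V[v-25:v+15,u-30:u+15]<75)); print("dark extreme",u-30+xs.max(),v-25+ys.max())
bs=blob((V>130)&(S>60)&(H>12),(120,270,250,380)); print(cv2.boundingRect(bs))
b0=cv2.imread("pics/side0.png"); H,S,V=cv2.split(cv2.cvtColor(b0,cv2.COLOR_BGR2HSV)); print(cv2.boundingRect(blob((V>130)&(S>60)&(H>12),(120,270,250,380))))
go([.5395,-.2832,.20],0)
```

```text
[0.599 0.348 0.2  ] [0.495 0.329 0.136] [-0.265 -0.426 -1.227] [-0.042  0.314 -0.061]
[0.599 0.348 0.2  ] [0.495 0.329 0.136] [ 0.052 -0.857 -1.168] [-0.035  0.348 -0.014]
[0.599 0.348 0.2  ] [0.495 0.329 0.136] [-0.293  0.405 -1.194] [-0.023  0.28   0.028]
[0.599 0.348 0.2  ] [0.495 0.329 0.136] [ 0.631 -0.833 -0.677] [-0.096  0.299  0.034]
tip [187.801 306.003]
0 [137.423 260.338]
0.03 [150.119 271.846]
0.065 [164.673 285.038]
0.09 [174.903 294.311]
dark extreme 191 310
(140, 282, 96, 91)
(140, 282, 96, 91)
t 12.85 tcp [0.599 0.348 0.201] -> [ 0.539 -0.283  0.181] shift cm, tool axes now [-14.607  60.994  -9.579] after turn [-17.364  60.993   1.952] rot [ 0.001 -0.697  0.   ] F [ 0.945  0.542 -1.143] w 0.01546626896158675
```

Contact is confirmed: force changed by about 2 N between touching and free, and the board has not moved. I'll level the brush and carry it back.

Request:
{"fn": "step_arm", "kwargs": {"increments": "0 0 0 0 -0.14 0; 0 0 0 0 -0.14 0; 0 0 0 0 -0.14 0; 0 0 0 0 -0.14 0; 0 0 0 0 -0.137 0"}}

```text
time: 13.35
tool_pos: [0.6002, 0.3487, 0.2041]
ee_rot: [-3.141, 0.0, 0.183]
wrist_force: [1.0, 0.3, -1.1]
width: 0.0158
```

Request:
{"fn": "step_arm", "kwargs": {"increments": "-1.16 4.07 0 0 0 0; -1.16 4.07 0 0 0 0; -1.16 4.07 0 0 0 0; -1.16 4.07 0 0 0 0; -1.16 4.07 0 0 0 0"}}

```text
time: 13.85
tool_pos: [0.5797, 0.1362, 0.2018]
ee_rot: [3.141, -0.002, 0.183]
wrist_force: [-0.7, -0.2, -0.0]
width: 0.0154
```

Request:
{"fn": "step_arm", "kwargs": {"increments": "-1.16 4.07 0 0 0 0; -1.16 4.07 0 0 0 0; -1.16 4.07 0 0 0 0; -1.16 4.07 0 0 0 0; -1.16 4.07 0 0 0 0"}}

```text
time: 14.35
tool_pos: [0.5594, -0.0745, 0.2021]
ee_rot: [3.141, -0.003, 0.183]
wrist_force: [0.7, 0.3, -0.6]
width: 0.0159
```

Request:
{"fn": "step_arm", "kwargs": {"increments": "-1.16 4.07 0 0 0 0; -1.16 4.07 0 0 0 0; -1.16 4.07 0 0 0 0; -1.16 4.07 0 0 0 0; -1.16 4.07 0 0 0 0"}}

```text
time: 14.85
tool_pos: [0.5393, -0.2852, 0.2018]
ee_rot: [-3.141, -0.003, 0.183]
wrist_force: [1.0, -0.7, -0.7]
width: 0.0157
```

Request:
{"fn": "step_arm", "kwargs": {"increments": "0 0 2 0 0 0; 0 0 2 0 0 0; 0 0 0 0 0 0; 0 0 0 0 0 0; 0 0 0 0 0 0"}}

```text
time: 15.35
tool_pos: [0.5405, -0.2835, 0.1638]
ee_rot: [3.14, -0.004, 0.183]
wrist_force: [0.3, -0.2, -0.4]
width: 0.0157
```

Run:
```python
from h import *
go([.5395,-.2832,.168],0)
o=get_obs(); P=o["tool_pos"]; R=Rn.from_euler("xyz",o["ee_rot"]); print(P,o["ee_rot"])
a,b=snapshot("top"),snapshot("side")
for n,dx in (("tip",-.122),("ferr",-.06),("tail",.109)):
    Q=P+R.apply([dx,0,-HZ]); print(n,Q,proj("top",Q),proj("side",Q))
o=np.hstack([cv2.resize(a[150:290,320:440],None,fx=3.3,fy=3.3,interpolation=2),cv2.resize(b[60:200,300:420],None,fx=3.3,fy=3.3,interpolation=2)])
cv2.imwrite("pics/ab7.png",o[:,:,::-1])
```

```text
t 15.35 tcp [ 0.541 -0.283  0.164] -> [ 0.539 -0.283  0.149] shift cm, tool axes now [-0.104 -0.046  1.463] after turn [-0.098 -0.044  1.464] rot [ 0.002 -0.004  0.   ] F [ 0.342 -0.151 -0.415] w 0.015710134389377215
[ 0.541 -0.283  0.164] [ 3.14  -0.004  0.183]
tip [ 0.421 -0.306  0.182] [396.497 256.899] [407.196 127.505]
ferr [ 0.481 -0.294  0.182] [390.577 230.931] [382.124 119.408]
tail [ 0.648 -0.264  0.183] [374.751 161.51 ] [318.028  98.709]
```

View pics/ab7.png

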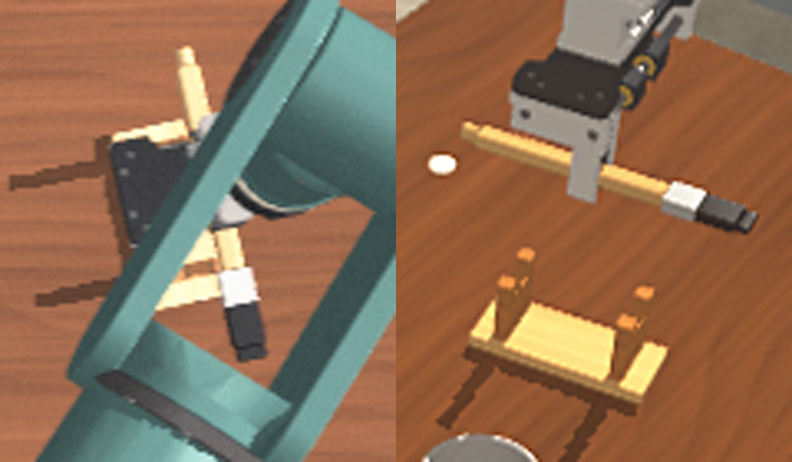

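The brush is level and in line with the rest. Its tip is at side (407,127), right on the prediction, so it has not slipped in the jaws. I'll lower it to the height where I picked it up.

Request:
{"fn": "step_arm", "kwargs": {"increments": "-0.1 0 2 0 -0.004 0; 0 0 2.5 0 0 0; 0 0 2.5 0 0 0; 0 0 2 0 0 0; 0 0 1 0 0 0"}}

```text
time: 15.95
tool_pos: [0.5384, -0.2829, 0.0612]
ee_rot: [-3.14, 0.002, 0.183]
wrist_force: [-0.4, -1.0, -2.4]
width: 0.0158
```

Request:
{"fn": "step_arm", "kwargs": {"increments": "0 0 0 0 0 0; 0 0 0.6 0 0 0; 0 0 0.6 0 0 0; 0 0 0.4 0 0 0; 0 0 0.4 0 0 0"}}

```text
time: 16.45
tool_pos: [0.539, -0.2837, 0.0427]
ee_rot: [3.141, 0.0, 0.183]
wrist_force: [0.1, 0.1, -0.4]
width: 0.0155
```

Request:
{"fn": "step_arm", "kwargs": {"increments": "0 0 0 0 0 0; 0 0 0 0 0 0; 0 0 0 0 0 0"}}

```text
time: 16.75
tool_pos: [0.539, -0.2837, 0.0429]
ee_rot: [3.141, 0.001, 0.183]
wrist_force: [0.8, 0.5, -0.1]
width: 0.0161
```

Request:
{"fn": "step_arm", "kwargs": {"increments": "0 0 0.08 0 0 0; 0 0 0.05 0 0 0; 0 0 0 0 0 0; 0 0 0 0 0 0; 0 0 0 0 0 0"}}

```text
time: 17.25
tool_pos: [0.539, -0.2836, 0.0414]
ee_rot: [3.141, 0.001, 0.183]
wrist_force: [0.3, -0.7, -0.1]
width: 0.0157
```

Request:
{"fn": "step_arm", "kwargs": {"increments": "0 0 0 0 0 0; 0 0 0 0 0 0; 0 0 0 0 0 0; 0 0 0 0 0 0; 0 0 0 0 0 0", "claw": -1}}

```text
time: 17.75
tool_pos: [0.5388, -0.2836, 0.0413]
ee_rot: [3.142, 0.001, 0.183]
wrist_force: [0.2, 0.2, 0.2]
width: 0.0524
```

Request:
{"fn": "step_arm", "kwargs": {"increments": "0 0 0 0 0 0; 0 0 0 0 0 0; 0 0 0 0 0 0; 0 0 0 0 0 0; 0 0 0 0 0 0"}}

```text
time: 18.25
tool_pos: [0.5388, -0.2836, 0.0413]
ee_rot: [3.142, 0.001, 0.183]
wrist_force: [0.9, 0.1, 0.4]
width: 0.0916
```

Request:
{"fn": "step_arm", "kwargs": {"increments": "0 0 0 0 0 0; 0 0 0 0 0 0; 0 0 -1 0 0 0; 0 0 -2 0 0 0; 0 0 -3 0 0 0"}}

```text
time: 18.75
tool_pos: [0.5377, -0.2829, 0.1004]
ee_rot: [-3.139, 0.004, 0.183]
wrist_force: [-0.4, 0.2, 0.1]
width: 0.0938
```

Request:
{"fn": "step_arm", "kwargs": {"increments": "0 0 -4 0 0 0; 0 0 -4 0 0 0; 0 0 -2 0 0 0; -3 4 0 0 0 0; -3 4 0 0 0 0"}}

```text
time: 19.25
tool_pos: [0.4954, -0.3734, 0.2044]
ee_rot: [3.138, -0.002, 0.187]
wrist_force: [1.1, -1.4, -0.6]
width: 0.0941
```

Request:
{"fn": "step_arm", "kwargs": {"increments": "-3 4 0 0 0 0; -3 4 0 0 0 0; 0 0 0 0 0 0; 0 0 0 0 0 0; 0 0 0 0 0 0"}}

```text
time: 19.75
tool_pos: [0.4507, -0.4618, 0.202]
ee_rot: [3.141, 0.0, 0.184]
wrist_force: [-0.6, 0.2, -0.2]
width: 0.0941
```

Run:
```python
from h import *
a,b=snapshot("top"),snapshot("side")
cv2.imwrite("pics/t8.png",a[:,:,::-1])
a0=cv2.imread("pics/top0.png"); b0=cv2.imread("pics/side0.png")[:,:,::-1]
z=lambda i:cv2.resize(i[125:245,295:415],None,fx=3.3,fy=3.3,interpolation=2)
cv2.imwrite("pics/ab8.png",np.hstack([z(b0),z(b)])[:,:,::-1])
d=cv2.absdiff(b0[:,:],b).max(2)>60
n,_,st,_=cv2.connectedComponentsWithStats(d.astype(np.uint8)); print(st[1:][st[1:,4]>15])
d=cv2.absdiff(a0[:,:,::-1],a).max(2)>60
n,_,st,_=cv2.connectedComponentsWithStats(d.astype(np.uint8)); print(st[1:][st[1:,4]>15])
print(get_obs()["tool_pos"])
```

```text
[[ 440    0  100   37  905]
 [ 499    0   19   14  122]
 [ 532    0   28   12  257]
 [ 417    5   74   66 1922]
 [ 511    9   18    7   85]
 [ 538   18    9   12   19]
 [ 404   69   69  221 4052]
 [ 420   83   10   13   94]
 [ 460   83   17   14   91]
 [ 514  106   46   97 1393]
 [ 475  177    8   13   43]
 [ 477  182   18   16  147]
 [ 456  226   16   13   93]
 [ 465  239   16   16  123]
 [ 487  250   12   23  123]
 [ 440  266   14   13   80]
 [ 483  278   57   39  978]
 [ 454  286   15   18  107]
 [ 399  312   44   58 1557]
 [ 481  347   14   20   88]
 [ 452  365    8   11   43]
 [ 348  370   39   50  272]
 [ 355  371   91   49 1607]
 [ 557  370    3    9   22]
 [ 428  387   23   33   89]
 [ 443  399   12   19   46]]
[[  283   189   277   231 20465]
 [   41   257   286   122  8962]
 [  326   261    22     7    57]
 [  345   333    51    33   212]
 [  228   345    62    68  2251]
 [  162   349    52    33   776]
 [  439   350   121    70  4305]
 [  214   357    12    26   127]
 [  476   356    13    11    95]
 [    0   362    46    22   407]
 [   88   365    17     6    38]
 [  216   390     5     7    18]
 [  214   400     6     8    20]
 [  199   409    20    11    97]
 [   93   417    14     3    19]]
[ 0.451 -0.461  0.202]
```

View pics/ab8.png

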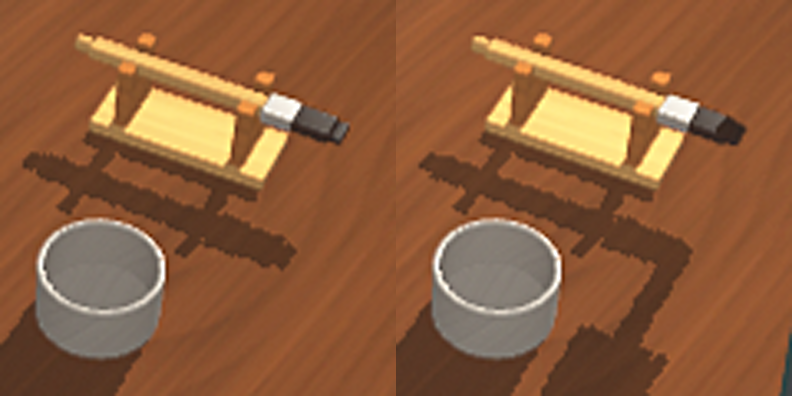

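The left half shows the scene before and the right half after. The brush lies in both notches at the same place as before, with its bristles at the same end and the tin unmoved. The robot is clear of everything; only its shadow falls on the bristles.

```bash
python3 -c "
from bench import *
print(close_job())"
```

```text
the job is handed in; nothing more can be done
None
```

I took the brush off its rest, dipped it in the low tin and dabbed it on the knot. I then laid it back across both posts with the bristles at the same end as before. The job was handed in at about 20 s; no verdict is reported.

- **Dip:** the tip was seen inside the tin, about 30 mm below the rim, at a 40° tilt. The tin did not move.
- **Dab:** the bristle end was seen on the knot, within about 2 mm of its centre. Force there differed by about 2 N from the free reading, and the board's outline was unchanged afterwards.
- **Return:** the last side picture matches the first one for the brush, rest, tins, board, glue and sander; only the arm and its shadow differ. The gripper is open and clear of everything.
- **Disagreements:** the tip lay about 122 mm from the grip, not 130 mm, probably because I gripped the brush a few mm off its origin, and I corrected for it. In the last top view the arm and its shadow spoil the comparison around the rest, so the final check rests on the side view.

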